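# Park the snap-press setting dies in their matching cradles

## Robot

A 6-joint arm with a two-finger parallel gripper is mounted at the origin on the work surface. World frame = base frame: x ahead of the robot, y to its left, z up, the work surface at z = 0. Lengths are in mm, angles in rad, forces in N, time in s.
With the tool pointing down it reaches from about 325 to 900 mm from the base axis. Payload 6.1 kg.
Tool frame: the origin (TCP) lies midway between the tips of the shut fingers; the grasp point (between the pads) lies 19 mm behind it; z points along the fingers, y is the line along which they close (so a half turn about z gives the same grasp; the last joint's range is limited). The gripper opens to 87 mm and grips with 3 to 60 N. Pads are 19 mm wide; open, the fingers measure 117 mm over their backs; the gripper's body (75 mm by 190 mm) begins 51 mm behind the grasp point.
Start: joints at [1.027, 0.22, 1.526, -0, 1.395, -0.126], TCP at [253.592, 571.233, 222.538] pointing down, gripper open.
Joint ranges: [-2.98, 2.98], [-0.91, 2.08], [0.09, 2.57], [-1.24, 4.39], [0.2, 2.65], [-2.68, 2.68]. Speed limits (rad/s): [2.57, 2.57, 3.01, 3.14, 3.14, 3.14].

## Interface

Orientations are given as a rotation vector (axis times angle).
In Python, from cell import robot gives the robot as it stands. The module is installed in compiled form; this text tells all that it offers.
- The arm moves only by the tool apply_moves, never from a script. Its argument "targets" is a list that holds one entry, the list of rows, each a list of 7 numbers: the turn, a rotation vector about the tool's x, y, z in rad, then the shift along the tool's x, y, z in mm, then the opening, from 0 (shut) to 1 (fully open). A call has 1 to 5 rows; each row shifts and turns the commanded pose from where the row before left it, along the tool's axes as they then stand; what a row does not reach is not made up. A row lasts 1/12 s, in which the tool goes at most 41.7 mm and 7.16 degrees, less where a joint would pass 70% of its speed; a pose out of reach is approached as far as the arm can. A call is refused whole if a number of a shift passes 41.7 or a number of a turn 0.125, either way. A call with a gripper value outside its range is refused whole. The fingers move at their own pace and stop on an object; "grip_force" is the grip in N (left out, the last holds). Time passes only in rows, so rows that do not move let the fingers close. It gives the time, the measured TCP pose, the force, the opening and the grip force at its end, in the units of the state.
- robot.observe(): the state, without advancing time (a new reading comes with each control period).
- robot.get_image(name): name is "scene" or "top" or "wrist"; returns a dict with "pixels" (420x560x3 uint8, red, green, blue), "K" (3x3 intrinsics, pixels), "rvec" (rotation vector, rad) and "tvec" (3), from world to camera coordinates, as OpenCV has them. Camera axes: x right, y down, z forward; pixel columns grow to the right and rows downward; lengths in mm; the calibration is good to about 2 mm. The wrist camera is an equidistant fisheye: a pixel r from the principal point sees the ray r / f radians off the axis. A picture is of the moment at which its call begins. There is no depth.
- robot.sign_off(): hands the job in; it is judged then, once.
The state is a dict: "clock": time; "joint_positions": joint angles; "qvel": joint speeds; "tau": joint torques, N m; "tool_pos": TCP position; "eef_rot": TCP orientation; "contact_force": force on the tool from outside, world axes, zero at the start; "wrist_torque": the same for the moment, N m; "opening": finger opening in mm; "finger_force": force on a finger pad.
Only numpy, scipy, OpenCV 4.12 (cv2) and the standard library are available. Lean on these libraries where they do the work, as an engineer would, in place of code of your own. Each camera call takes 0.05 s, during which the arm holds its last target. There are 200 camera calls.

## Task

After a changeover on the snap press, put each of the four setting dies back in its own parking cradle: the one whose rim has both the colour and the shape (round or square) of the die's foot. Each die must stand upright with its foot flat on the floor of the recess; set the dies down rather than dropping them, and leave the jar and the oiler standing where they are.

Things in the scene. Friction and masses are not known exactly. Their poses are not given: they have to be found in the camera images.
- die_red_round: Loose setting die, about 0.3 kg, 66 mm tall: a red round foot 44 mm in diameter and 14 mm high; on it, centred, a round steel stem 28 mm in diameter from 14 to 58 mm above the underside (the grip, any yaw); on top a brass nose 12 mm in diameter, from 58 to 66 mm. Stands upright. Origin: centre of the underside; z up along the stem.
- cradle_red_round: Parking cradle fixed to the bench: a red rim, round, 80 mm outer and 64 mm inner diameter, 16 mm high, about a black recess whose flat floor is 6 mm above the bench (10 mm below the rim's top). Its place and yaw differ from start to start. Origin: centre of its underside, on the bench; z up.
- die_red_square: Loose setting die, about 0.3 kg, 66 mm tall: a red square foot 42 x 42 mm and 14 mm high; on it, centred, a round steel stem 28 mm in diameter from 14 to 58 mm above the underside (the grip, any yaw); on top a brass nose 12 mm in diameter, from 58 to 66 mm. Stands upright. Origin: centre of the underside; z up along the stem; x and y along the sides of the foot.
- cradle_red_square: Parking cradle fixed to the bench: a red rim, square, 80 x 80 mm outside and 64 x 64 mm inside, 16 mm high, about a black recess whose flat floor is 6 mm above the bench (10 mm below the rim's top). Its place and yaw differ from start to start. Origin: centre of its underside, on the bench; z up; x and y along its sides.
- die_blue_round: Loose setting die, about 0.3 kg, 66 mm tall: a blue round foot 44 mm in diameter and 14 mm high; on it, centred, a round steel stem 28 mm in diameter from 14 to 58 mm above the underside (the grip, any yaw); on top a brass nose 12 mm in diameter, from 58 to 66 mm. Stands upright. Origin: centre of the underside; z up along the stem.
- cradle_blue_round: Parking cradle fixed to the bench: a blue rim, round, 80 mm outer and 64 mm inner diameter, 16 mm high, about a black recess whose flat floor is 6 mm above the bench (10 mm below the rim's top). Its place and yaw differ from start to start. Origin: centre of its underside, on the bench; z up.
- die_blue_square: Loose setting die, about 0.3 kg, 66 mm tall: a blue square foot 42 x 42 mm and 14 mm high; on it, centred, a round steel stem 28 mm in diameter from 14 to 58 mm above the underside (the grip, any yaw); on top a brass nose 12 mm in diameter, from 58 to 66 mm. Stands upright. Origin: centre of the underside; z up along the stem; x and y along the sides of the foot.
- cradle_blue_square: Parking cradle fixed to the bench: a blue rim, square, 80 x 80 mm outside and 64 x 64 mm inside, 16 mm high, about a black recess whose flat floor is 6 mm above the bench (10 mm below the rim's top). Its place and yaw differ from start to start. Origin: centre of its underside, on the bench; z up; x and y along its sides.
- jar: Bystander: small amber glass jar with a brass-coloured lid, 36 mm in diameter, 55 mm tall, standing loose among the dies and cradles. Origin: centre of its underside; z up.
- oiler: Bystander: small yellow oiler, 34 mm in diameter, 75 mm tall with a pointed spout, standing loose among the dies and cradles. Origin: centre of its underside; z up.

How it is judged (in metres and radians):
At the end, for the whole second after the job is handed in: Each die stands in the cradle of its own colour and shape: within 16 mm of its centre, underside less than 9 mm above the cradle's underside (not on the rim), upright within 0.1 rad, at rest (under 0.02 m/s, 0.2 rad/s); jar and oiler upright within 0.2 rad (horizontal distance between die_red_round and cradle_red_round below 0.016 m and z of die_red_round in the frame of cradle_red_round below 0.009 m and angle between each of die_red_round, die_red_square, die_blue_round, die_blue_square's own z axis and vertical below 0.1 rad and linear speed of each of die_red_round, die_red_square, die_blue_round, die_blue_square below 0.02 m/s and angular speed of each of die_red_round, die_red_square, die_blue_round, die_blue_square below 0.2 rad/s and horizontal distance between die_red_square and cradle_red_square below 0.016 m and z of die_red_square in the frame of cradle_red_square below 0.009 m and horizontal distance between die_blue_round and cradle_blue_round below 0.016 m and z of die_blue_round in the frame of cradle_blue_round below 0.009 m and horizontal distance between die_blue_square and cradle_blue_square below 0.016 m and z of die_blue_square in the frame of cradle_blue_square below 0.009 m and angle between each of jar, oiler's own z axis and vertical below 0.2 rad); the robot touches nothing.
It fails at once if a die is dropped (faster than 0.7 m/s with the fingers off it: a fall of some 25 mm) ((linear speed of die_red_round above 0.7 m/s and contact force between die_red_round and the fingers below 0.1 N) or (linear speed of die_red_square above 0.7 m/s and contact force between die_red_square and the fingers below 0.1 N) or (linear speed of die_blue_round above 0.7 m/s and contact force between die_blue_round and the fingers below 0.1 N) or (linear speed of die_blue_square above 0.7 m/s and contact force between die_blue_square and the fingers below 0.1 N)).
It fails at once if the jar is knocked over or pushed more than 25 mm (distance of jar from where it was at the start of the episode above 0.025 m or angle between jar's own z axis and vertical above 0.6 rad).
It fails at once if the oiler is knocked over or pushed more than 25 mm (distance of oiler from where it was at the start of the episode above 0.025 m or angle between oiler's own z axis and vertical above 0.6 rad).
It also fails if it takes over 115 s, if anything falls off the work surface, if the arm or the gripper's body presses on something with over 40 N, if the wrist force passes 120 N, or if a joint passes its speed limit or range.

## Working session

There is one attempt and no reset: what is moved stays moved. The work goes in short steps, Python scripts to look and compute and a tool call to move; the robot and the scene stay as the last step left them, time stands still between calls to the robot, and variables do not carry over. Pictures are saved under pics/ and viewed, at most 14 in all, crops included, and the job is handed in when it is done.

Besides the shell and the picture viewer there is one more tool, called as name(argument=value, ...) on one line, values as JSON. apply_moves: Moves the arm, as the interface text tells. Its arguments: {"type":"object","properties":{"targets":{"type":"array"},"grip_force":{"type":"number"}},"required":["targets"]}

```bash
mkdir -p pics; python3 - <<'E'
from cell import robot
import cv2,pickle
s=robot.observe(); print(s)
for n in("top","scene"):
    im=robot.get_image(n); pickle.dump(im,open(n+'.pkl','wb'))
    cv2.imwrite(f'pics/{n}0.png',im["pixels"][:,:,::-1]); print(n,im["K"],im["rvec"],im["tvec"])
E
```

```text
{'clock': 0.0, 'joint_positions': array([ 1.02692533e+00,  2.21174373e-01,  1.52764208e+00,  2.52178604e-06,
        1.39471903e+00, -1.26070325e-01]), 'qvel': array([ 0.00156855,  0.00137349, -0.00018999, -0.00119895,  0.00021539,
       -0.0025478 ]), 'tau': array([ 1.23787471e-03, -4.94601452e+01, -3.87382329e+01,  6.99769403e-02,
        5.68690617e-02, -1.37107131e-04]), 'tool_pos': array([253.2473992 , 570.69547664, 221.45294167]), 'eef_rot': array([-6.51384367e-01, -3.07266451e+00,  2.88030550e-03]), 'contact_force': array([ 0.44435417, -0.22678442, -0.25051301]), 'wrist_torque': array([-0.01926839,  0.02537091,  0.02179806]), 'finger_force': 0.0, 'opening': 87.13671541370023}
top [[487.55649422   0.         272.35261383]
 [  0.         487.55649422 212.16929529]
 [  0.           0.           1.        ]] [ 2.0191523  -2.18814001  0.25282163] [  23.85474931  519.46665063 1147.92719598]
scene [[518.30074263   0.         283.16499983]
 [  0.         518.30074263 210.63524274]
 [  0.           0.           1.        ]] [ 2.01175294  1.44473667 -0.5587563 ] [-177.69126508 -331.60514737 1589.07199256]
```

View pics/top0.png

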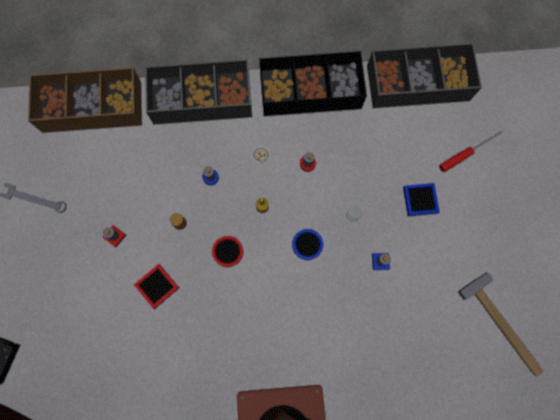

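View pics/scene0.png

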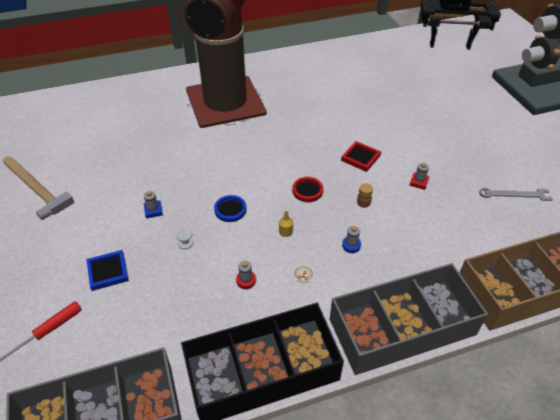

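The top view shows these positions (px):

| Item | Die | Cradle |
|---|---|---|
| Red square | (115,236) | (157,286) |
| Red round | (308,160) | (228,251) |
| Blue round | (210,175) | (307,244) |
| Blue square | (382,261) | (421,199) |

The jar is at (177,220) and the oiler at (262,204). The scene view shows the same ten objects unobstructed. There the red square cradle is at (361,156), red round cradle (308,189), blue round cradle (230,208), blue square cradle (107,270), and the dies at (420,178), (246,275), (352,240) and (152,205).

```bash
cat > h.py <<'E'
import numpy as np,cv2
def cam(im):
    R=cv2.Rodrigues(np.array(im["rvec"],float))[0]; return im["K"],R,np.array(im["tvec"],float).ravel()
def ray(im,p):
    K,R,t=cam(im); d=R.T@np.linalg.solve(K,[p[0],p[1],1.]); return -R.T@t,d/np.linalg.norm(d)
def plane(im,p,z):
    o,d=ray(im,p); return o+d*(z-o[2])/d[2]
def tri(a,pa,b,pb):
    o1,d1=ray(a,pa);o2,d2=ray(b,pb)
    s=np.linalg.lstsq(np.c_[d1,-d2],o2-o1,rcond=None)[0]
    x,y=o1+s[0]*d1,o2+s[1]*d2
    return (x+y)/2,np.linalg.norm(x-y)
def masks(im):
    h=cv2.cvtColor(im["pixels"],cv2.COLOR_RGB2HSV);H,S,V=cv2.split(h)
    sat=(S>140)&(V>60)
    return {"red":sat&((H<5)|(H>172)),"blue":sat&(H>105)&(H<130),"brass":(S>70)&(V>40)&(H>8)&(H<35)}
def comps(m,amin):
    n,l,st,c=cv2.connectedComponentsWithStats(m.astype(np.uint8),connectivity=8)
    return [(c[i],st[i],l==i) for i in range(1,n) if st[i][4]>=amin]
E
python3 - <<'E'
from h import *
import pickle
T=pickle.load(open('top.pkl','rb'));S=pickle.load(open('scene.pkl','rb'))
G={"red_square":("red",(115,236),(157,286),(420,178),(361,156)),"red_round":("red",(308,160),(228,251),(246,275),(308,189)),
"blue_round":("blue",(210,175),(307,244),(352,240),(230,208)),"blue_square":("blue",(382,261),(421,199),(152,205),(107,270))}
def near(ms,g,r):
    c=[x for x in ms if np.hypot(*(x[0]-g))<r]; return max(c,key=lambda x:x[1][4]) if c else None
def outer(c):
    k=max(cv2.findContours(c[2].astype(np.uint8),cv2.RETR_EXTERNAL,cv2.CHAIN_APPROX_NONE)[0],key=len)
    return k
def cen(k):
    m=cv2.moments(cv2.convexHull(k)); return np.array([m['m10'],m['m01']])/m['m00']
for n,(col,dt,ct,ds,cs) in G.items():
    r=[]
    for im,d,c in((T,dt,ct),(S,ds,cs)):
        M=masks(im); k=outer(near(comps(M[col],30),c,15)); r.append((im,k,cen(k)))
        f=near(comps(M[col],10),d,16); b=near(comps(M["brass"],2),d,18)
        r[-1]+=((f[0] if f else None),(b[0] if b else None),b and b[1][4])
    p,e=tri(T,r[0][2],S,r[1][2]); 
    kk=np.array([plane(T,q,16)[:2] for q in r[0][1][:,0]],np.float32); rect=cv2.minAreaRect(kk)
    print(n,"cradle tri",p.round(1),round(e,1),"top-plane",plane(T,r[0][2],14)[:2].round(1),"size",np.round(rect[1],1),"ang",round(rect[2],1),"R",round(np.hypot(*p[:2])))
    print("   foot z7",plane(T,r[0][3],7)[:2].round(1),plane(S,r[1][3],7)[:2].round(1),"nose px",r[0][4],r[0][5],r[1][4],r[1][5])
    if r[0][4] is not None and r[1][4] is not None:
        p,e=tri(T,r[0][4],S,r[1][4]);print("   nose",p.round(1),round(e,1))
for n,a,b in(("jar",(177,220),(365,194)),("oiler",(262,204),(286,224))):
    x=near(comps(masks(T)["brass"],5),a,12);y=near(comps(masks(S)["brass"],5),b,12)
    print(n,*[v.round(1) if hasattr(v,'round') else v for v in tri(T,x[0],S,y[0])])
big=np.hstack([cv2.resize(T["pixels"][y-20:y+20,x-20:x+20],(200,200),interpolation=0) for x,y in [v[1] for v in G.values()]])
big2=np.hstack([cv2.resize(S["pixels"][y-20:y+20,x-20:x+20],(200,200),interpolation=0) for x,y in [v[3] for v in G.values()]])
cv2.imwrite('pics/crops.png',np.vstack([big,big2])[:,:,::-1])
E
```

```text
red_square cradle tri [366.4 285.4   9.8] 0.3 top-plane [366.  284.4] size [78.9 77.9] ang 36.9 R 464
   foot z7 [499.4 384.1] [505.5 387.6] nose px [107.  231.5] 16 [423.5        164.77777778] 18
   nose [502.8 389.4  64.4] 1.3
red_round cradle tri [439.9 103.6   9.7] 0.3 top-plane [439.2 103.1] size [76.  74.4] ang 40.5 R 452
   foot z7 [ 650.7 -120.2] [ 664.  -123.9] nose px [309.         155.73333333] 15 [244.16666667 264.125     ] 24
   nose [ 657.9 -122.5   63.5] 0.4
blue_round cradle tri [ 441.5 -100.9   10.2] 0.1 top-plane [ 440.9 -100.5] size [75.  74.5] ang 39.9 R 453
   foot z7 [633.9 134.7] [645.3 134.3] nose px [207.46666667 170.13333333] 15 [353.61904762 228.47619048] 21
   nose [640.3 136.7  63.6] 0.7
blue_square cradle tri [ 535.3 -407.4    8.2] 0.9 top-plane [ 534. -405.] size [79.  80.9] ang 1.0 R 673
   foot z7 [ 379.9 -274.8] [ 387.9 -281.1] nose px [385.41176471 257.88235294] 17 [148.58823529 192.88235294] 17
   nose [ 383.7 -280.9   64.7] 0.3
jar [524.  222.4  31.8] 0.3
oiler [549.8   7.   24. ] 0.1
```

View pics/crops.png

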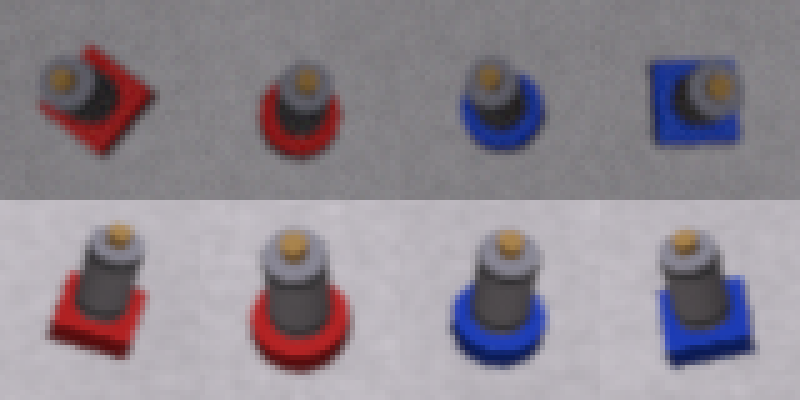

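The crops show all eight feet and noses cleanly. Both square dies are turned roughly like their cradles. The triangulated noses come out at z≈64 (text says 58–66), the rims at z≈10 with 78–80 mm sizes, and everything lies 450–675 mm from the base, all plausible. Next, the first approach.

```bash
cat > go.py <<'E'
import sys,numpy as np,cv2
from cell import robot
s=robot.observe();R=cv2.Rodrigues(s["eef_rot"])[0];p=s["tool_pos"]
print("t",round(s["clock"],2),"p",p.round(1),"F",s["contact_force"].round(1),"open",round(s["opening"],1),"ff",round(s["finger_force"],1),"yaxis",R[:,1].round(3),"z",R[:,2].round(3))
for a in sys.argv[1:]:
    q=np.array([float(v) for v in a.split(',')]); d=R.T@(q-p); print(a,"delta tool",d.round(1),"rows",(np.linalg.norm(d)/41.7).round(2)); p=q
E
python3 go.py 503,389.4,110 503,389.4,24 503,389.4,110 366.2,285,110
```

```text
t 0.1 p [253.3 570.8 221.6] F [0.1 0.2 0.6] open 86.9 ff 0.0 yaxis [ 0.406  0.914 -0.002] z [-0.001 -0.001 -1.   ]
503,389.4,110 delta tool [-301.8  -64.2  111.6] rows 7.87
503,389.4,24 delta tool [-0.   0.1 86. ] rows 2.06
503,389.4,110 delta tool [  0.   -0.1 -86. ] rows 2.06
366.2,285,110 delta tool [  82.7 -150.9    0.3] rows 4.13
```

apply_moves(targets=[[[0, 0, 0, -33.5, -7.1, 12.4, 0.8], [0, 0, 0, -33.5, -7.1, 12.4, 0.8], [0, 0, 0, -33.5, -7.1, 12.4, 0.8], [0, 0, 0, -33.5, -7.1, 12.4, 0.8], [0, 0, 0, -33.5, -7.1, 12.4, 0.8]]], grip_force=25)

```text
clock: 0.52
tool_pos: [393.0, 469.6, 159.5]
eef_rot: [-0.651, -3.073, 0.001]
contact_force: [-0.3, 1.5, -0.2]
opening: 70.7
finger_force: 0.0
```

apply_moves(targets=[[[0, 0, 0, -33.5, -7.1, 12.4, 0.8], [0, 0, 0, -33.5, -7.1, 12.4, 0.8], [0, 0, 0, -33.5, -7.1, 12.4, 0.8], [0, 0, 0, -33.5, -7.1, 12.4, 0.8], [0, 0, 0, 0, 0, 0, 0.8]]])

```text
clock: 0.93
tool_pos: [506.3, 385.3, 107.5]
eef_rot: [-0.659, -3.071, 0.007]
contact_force: [-2.2, 0.9, 0.1]
opening: 69.7
finger_force: 0.0
```

```bash
python3 go.py 503,389.4,24 503,389.4,110 366.2,285,110
```

```text
t 0.93 p [506.3 385.3 107.5] F [-2.2  0.9  0.1] open 69.7 ff 0.0 yaxis [ 0.41   0.912 -0.004] z [-0.002 -0.004 -1.   ]
503,389.4,24 delta tool [ 4.7  2.8 83.5] rows 2.01
503,389.4,110 delta tool [  0.   -0.4 -86. ] rows 2.06
366.2,285,110 delta tool [  82.  -151.3    0.7] rows 4.13
```

apply_moves(targets=[[[0, 0, 0, 0, 0, 0, 0.8], [0, 0, 0, 0, 0, 0, 0.8], [0, 0, 0, 0, 0, 0, 0.8]]])

```text
clock: 1.18
tool_pos: [502.5, 391.4, 111.3]
eef_rot: [-0.65, -3.074, -0.001]
contact_force: [-0.2, 0.7, -0.0]
opening: 69.9
finger_force: 0.0
```

```bash
python3 go.py 503,389.4,24; python3 - <<'E'
from cell import robot
import cv2
im=robot.get_image("wrist");cv2.imwrite('pics/w1.png',im["pixels"][:,:,::-1])
E
```

```text
t 1.18 p [502.5 391.4 111.3] F [-0.2  0.7 -0. ] open 69.9 ff 0.0 yaxis [0.405 0.914 0.   ] z [ 0.  0. -1.]
503,389.4,24 delta tool [-1.3 -1.6 87.3] rows 2.09
```

View pics/w1.png

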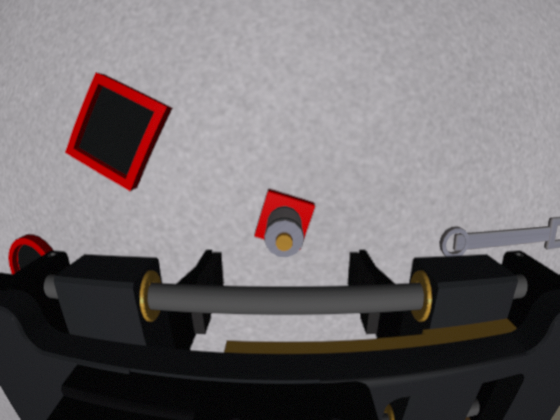

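The wrist view shows the red square die's nose at (284,241), midway between the fingers (about 215 and 355 px). I'll descend and grip.

apply_moves(targets=[[[0, 0, 0, 0, -0.3, 18, 0.8], [0, 0, 0, 0, -0.3, 25, 0.8], [0, 0, 0, 0, -0.3, 25, 0.8], [0, 0, 0, 0, 0, 19, 0.8], [0, 0, 0, 0, 0, 0, 0.8]]])

```text
clock: 1.65
tool_pos: [498.9, 388.9, 19.7]
eef_rot: [-0.648, -3.069, 0.008]
contact_force: [-0.5, -0.9, -0.6]
opening: 69.7
finger_force: 0.0
```

apply_moves(targets=[[[0, 0, 0, 0, 0, 0, 0.6], [0, 0, 0, 0, 0, 0, 0.4], [0, 0, 0, 0, 0, 0, 0.2], [0, 0, 0, 0, 0, 0, 0], [0, 0, 0, 0, 0, 0, 0]]])

```text
clock: 2.07
tool_pos: [503.7, 390.3, 25.5]
eef_rot: [0.651, 3.072, 0.003]
contact_force: [-0.6, 0.1, 0.5]
opening: 44.3
finger_force: 0.0
```

apply_moves(targets=[[[0, 0, 0, 0, 0, 0, 0], [0, 0, 0, 0, 0, 0, 0], [0, 0, 0, 0, 0, 0, 0]]])

```text
clock: 2.32
tool_pos: [503.1, 389.8, 24.3]
eef_rot: [0.652, 3.073, 0.001]
contact_force: [-0.1, 0.1, 2.5]
opening: 27.4
finger_force: 25.0
```

```bash
python3 go.py 503,389.4,84 366.2,285,84 366.2,285,31
```

```text
t 2.32 p [503.1 389.8  24.3] F [-0.1  0.1  2.5] open 27.4 ff 25.0 yaxis [0.406 0.914 0.001] z [ 0.001  0.    -1.   ]
503,389.4,84 delta tool [ -0.1  -0.4 -59.7] rows 1.43
366.2,285,84 delta tool [ 8.260e+01 -1.509e+02 -1.000e-01] rows 4.13
366.2,285,31 delta tool [ 0. -0. 53.] rows 1.27
```

apply_moves(targets=[[[0, 0, 0, 0, 0, -10, 0], [0, 0, 0, 0, 0, -20, 0], [0, 0, 0, 0, 0, -20, 0], [0, 0, 0, 0, 0, -10, 0], [0, 0, 0, 5.8, -10.9, 0, 0]]])

```text
clock: 2.73
tool_pos: [496.4, 384.0, 88.0]
eef_rot: [0.651, 3.068, 0.008]
contact_force: [-0.2, 0.5, -2.5]
opening: 27.1
finger_force: 25.0
```

apply_moves(targets=[[[0, 0, 0, 14, -25, 0, 0], [0, 0, 0, 14, -25, 0, 0], [0, 0, 0, 14, -25, 0, 0], [0, 0, 0, 14, -25, 0, 0], [0, 0, 0, 14, -25, 0, 0]]])

```text
clock: 3.15
tool_pos: [376.9, 295.1, 83.5]
eef_rot: [-0.651, -3.073, 0.001]
contact_force: [-0.2, 0.4, -2.1]
opening: 27.1
finger_force: 25.0
```

apply_moves(targets=[[[0, 0, 0, 6.8, -15, 0, 0], [0, 0, 0, 0, 0, 0, 0], [0, 0, 0, 0, 0, 0, 0], [0, 0, 0, 0, 0, 0, 0], [0, 0, 0, 0, 0, 0, 0]]])

```text
clock: 3.57
tool_pos: [367.2, 285.9, 84.4]
eef_rot: [0.651, 3.072, 0.001]
contact_force: [0.6, 0.5, -2.0]
opening: 27.2
finger_force: 25.0
```

```bash
python3 go.py 366.2,285,31; python3 - <<'E'
from cell import robot
import cv2
im=robot.get_image("wrist");cv2.imwrite('pics/w2.png',im["pixels"][:,:,::-1])
E
```

```text
t 3.57 p [367.2 285.9  84.4] F [ 0.6  0.5 -2. ] open 27.2 ff 25.0 yaxis [0.406 0.914 0.001] z [ 0.001  0.001 -1.   ]
366.2,285,31 delta tool [ 0.6 -1.3 53.4] rows 1.28
```

View pics/w2.png

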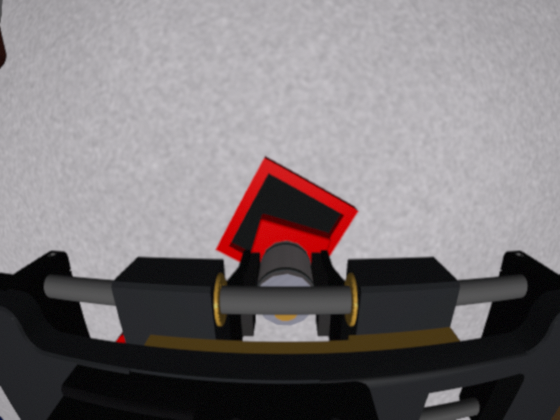

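The wrist view shows the die held above the red square cradle (rim corners (266,158), (356,210)), with its foot aligned to the rim. I'll lower it slowly.

apply_moves(targets=[[[0, 0, 0, 0.3, -0.6, 12, 0], [0, 0, 0, 0.3, -0.6, 15, 0], [0, 0, 0, 0, 0, 13, 0], [0, 0, 0, 0, 0, 7, 0], [0, 0, 0, 0, 0, 4, 0]]])

```text
clock: 4.03
tool_pos: [364.7, 284.3, 31.8]
eef_rot: [-0.651, -3.072, 0.002]
contact_force: [-0.4, -0.3, -3.3]
opening: 27.3
finger_force: 25.0
```

apply_moves(targets=[[[0, 0, 0, 0, 0, 1.5, 0], [0, 0, 0, 0, 0, 1, 0], [0, 0, 0, 0, 0, 0.5, 0], [0, 0, 0, 0, 0, 0, 0], [0, 0, 0, 0, 0, 0, 0]]])

```text
clock: 4.45
tool_pos: [365.6, 284.7, 30.5]
eef_rot: [0.651, 3.072, 0.001]
contact_force: [0.1, -0.0, -2.1]
opening: 26.9
finger_force: 25.0
```

```bash
python3 go.py 366.2,285,31
```

```text
t 4.45 p [365.6 284.7  30.5] F [ 0.1 -0.  -2.1] open 26.9 ff 25.0 yaxis [0.406 0.914 0.001] z [ 0.001  0.001 -1.   ]
366.2,285,31 delta tool [-0.4  0.5 -0.5] rows 0.02
```

apply_moves(targets=[[[0, 0, 0, 0, 0, 0.6, 0], [0, 0, 0, 0, 0, 0.5, 0], [0, 0, 0, 0, 0, 0, 0], [0, 0, 0, 0, 0, 0, 0]]])

```text
clock: 4.78
tool_pos: [365.7, 284.7, 30.2]
eef_rot: [0.651, 3.073, 0.001]
contact_force: [-3.5, -2.5, 7.4]
opening: 27.6
finger_force: 25.0
```

apply_moves(targets=[[[0, 0, 0, 0, 0, 0, 0.4], [0, 0, 0, 0, 0, 0, 0.5], [0, 0, 0, 0, 0, 0, 0.6], [0, 0, 0, 0, 0, 0, 0.7], [0, 0, 0, 0, 0, 0, 0.7]]])

```text
clock: 5.2
tool_pos: [365.3, 284.5, 29.0]
eef_rot: [0.652, 3.073, 0.0]
contact_force: [0.2, -0.6, 0.6]
opening: 53.2
finger_force: 0.0
```

apply_moves(targets=[[[0, 0, 0, 0, 0, -10, 0.75], [0, 0, 0, 0, 0, -25, 0.8], [0, 0, 0, 0, 0, -25, 0.8], [0, 0, 0, 0, 0, -20, 0.8], [0, 0, 0, 0, 0, -5, 0.8]]])

```text
clock: 5.62
tool_pos: [367.4, 285.7, 118.2]
eef_rot: [0.65, 3.068, 0.007]
contact_force: [0.5, 0.2, -0.4]
opening: 69.0
finger_force: 0.0
```

```bash
python3 go.py 640.3,136.7,115 640.3,136.7,24 640.3,136.7,134 441.5,-100.9,134 441.5,-100.9,31
```

```text
t 5.62 p [367.4 285.7 118.2] F [ 0.5  0.2 -0.4] open 69.0 ff 0.0 yaxis [0.406 0.914 0.005] z [ 0.006  0.003 -1.   ]
640.3,136.7,115 delta tool [-309.9  -25.5    4.3] rows 7.46
640.3,136.7,24 delta tool [ 0.4 -0.5 91. ] rows 2.18
640.3,136.7,134 delta tool [  -0.4    0.6 -110. ] rows 2.64
441.5,-100.9,134 delta tool [  85.3 -297.8   -1.9] rows 7.43
441.5,-100.9,31 delta tool [  0.4  -0.5 103. ] rows 2.47
```

apply_moves(targets=[[[0, 0, 0, -20, -1.5, 0, 0.8], [0, 0, 0, -35, -2.7, 0, 0.8], [0, 0, 0, -35, -2.7, 0, 0.8], [0, 0, 0, -35, -2.7, 0, 0.8], [0, 0, 0, -35, -2.7, 0, 0.8]]])

```text
clock: 6.03
tool_pos: [507.3, 207.3, 113.5]
eef_rot: [-0.651, -3.073, 0.0]
contact_force: [-0.4, 0.6, 0.1]
opening: 69.8
finger_force: 0.0
```

apply_moves(targets=[[[0, 0, 0, -35, -2.7, 0, 0.8], [0, 0, 0, -35, -2.7, 0, 0.8], [0, 0, 0, -35, -2.7, 0, 0.8], [0, 0, 0, -30, -2.3, 0, 0.8], [0, 0, 0, -15, -1.1, 0, 0.8]]])

```text
clock: 6.45
tool_pos: [641.4, 134.4, 113.3]
eef_rot: [0.654, 3.072, -0.001]
contact_force: [-0.9, 0.0, 0.4]
opening: 70.1
finger_force: 0.0
```

apply_moves(targets=[[[0, 0, 0, 0, 0, 0, 0.8], [0, 0, 0, 0, 0, 0, 0.8], [0, 0, 0, 0, 0, 0, 0.8], [0, 0, 0, 0, 0, 0, 0.8], [0, 0, 0, 0, 0, 0, 0.8]]])

```text
clock: 6.87
tool_pos: [637.7, 137.8, 113.8]
eef_rot: [-0.649, -3.073, 0.0]
contact_force: [0.8, 0.1, -0.2]
opening: 69.4
finger_force: 0.0
```

```bash
python3 go.py 640.3,136.7,24
```

```text
t 6.87 p [637.7 137.8 113.8] F [ 0.8  0.1 -0.2] open 69.4 ff 0.0 yaxis [ 0.405  0.914 -0.   ] z [-0.001  0.    -1.   ]
640.3,136.7,24 delta tool [-2.8  0.1 89.8] rows 2.15
```

apply_moves(targets=[[[0, 0, 0, -1.5, 0, 18, 0.8], [0, 0, 0, -1, 0, 26, 0.8], [0, 0, 0, 0, 0, 26, 0.8], [0, 0, 0, 0, 0, 15, 0.8], [0, 0, 0, 0, 0, 4.8, 0.8]]])

```text
clock: 7.28
tool_pos: [638.0, 136.2, 20.6]
eef_rot: [-0.649, -3.068, 0.003]
contact_force: [-1.2, -0.3, -0.4]
opening: 69.7
finger_force: 0.0
```

apply_moves(targets=[[[0, 0, 0, 0, 0, 0, 0.6], [0, 0, 0, 0, 0, 0, 0.4], [0, 0, 0, 0, 0, 0, 0.2], [0, 0, 0, 0, 0, 0, 0], [0, 0, 0, 0, 0, 0, 0]]])

```text
clock: 7.7
tool_pos: [642.2, 136.0, 25.6]
eef_rot: [0.651, 3.071, 0.001]
contact_force: [0.9, -0.2, -0.4]
opening: 44.5
finger_force: 0.0
```

apply_moves(targets=[[[0, 0, 0, 0, 0, 0, 0], [0, 0, 0, 0, 0, 0, 0], [0, 0, 0, 0, 0, 0, 0], [0, 0, 0, 0, 0, 0, 0]]])

```text
clock: 8.03
tool_pos: [641.5, 136.1, 24.6]
eef_rot: [0.651, 3.072, 0.001]
contact_force: [-1.2, 1.0, 2.9]
opening: 27.3
finger_force: 25.0
```

apply_moves(targets=[[[0, 0, 0, 0, 0, -10, 0], [0, 0, 0, 0, 0, -25, 0], [0, 0, 0, 0, 0, -30, 0], [0, 0, 0, 0, 0, -30, 0], [0, 0, 0, 0, 0, -15, 0]]])

```text
clock: 8.45
tool_pos: [642.3, 135.8, 138.1]
eef_rot: [0.651, 3.07, 0.001]
contact_force: [1.8, 0.3, -2.5]
opening: 27.5
finger_force: 25.0
```

```bash
python3 go.py 640.3,136.7,134 441.5,-100.9,134; python3 - <<'E'
from cell import robot
import cv2
im=robot.get_image("wrist");cv2.imwrite('pics/w3.png',im["pixels"][:,:,::-1])
E
```

```text
t 8.45 p [642.3 135.8 138.1] F [ 1.8  0.3 -2.5] open 27.5 ff 25.0 yaxis [0.406 0.914 0.001] z [ 0.003  0.    -1.   ]
640.3,136.7,134 delta tool [ 2.2 -0.   4.1] rows 0.11
441.5,-100.9,134 delta tool [  85.3 -297.8   -0.7] rows 7.43
```

View pics/w3.png

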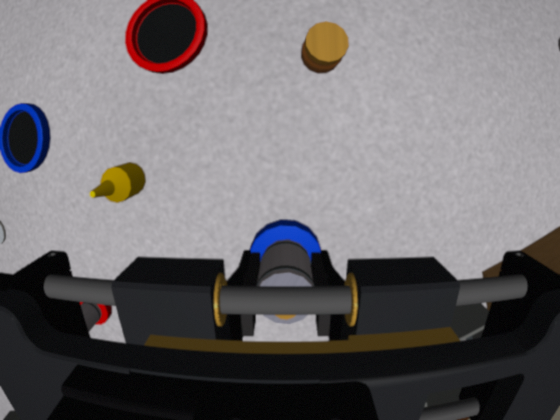

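The wrist view shows the blue round die upright in the grip at (285,250), and the oiler standing at (118,183). Carrying it high over the oiler.

apply_moves(targets=[[[0, 0, 0, 5.2, -17.9, 0, 0], [0, 0, 0, 9.6, -32.7, 0, 0], [0, 0, 0, 9.6, -32.7, 0, 0], [0, 0, 0, 9.6, -32.7, 0, 0], [0, 0, 0, 9.6, -32.7, 0, 0]]])

```text
clock: 8.92
tool_pos: [538.4, 16.8, 132.4]
eef_rot: [-0.65, -3.071, 0.001]
contact_force: [-0.2, -0.9, -3.1]
opening: 27.1
finger_force: 25.0
```

apply_moves(targets=[[[0, 0, 0, 9.6, -32.7, 0, 0], [0, 0, 0, 9.6, -32.7, 0, 0], [0, 0, 0, 9.6, -32.7, 0, 0], [0, 0, 0, 9.5, -32.7, 0, 0], [0, 0, 0, 5, -17.9, 0, 0]]])

```text
clock: 9.33
tool_pos: [437.5, -102.2, 132.6]
eef_rot: [-0.652, -3.069, 0.001]
contact_force: [-0.0, -0.3, -3.6]
opening: 27.4
finger_force: 25.0
```

apply_moves(targets=[[[0, 0, 0, 0, 0, 0, 0], [0, 0, 0, 0, 0, 0, 0], [0, 0, 0, 0, 0, 0, 0], [0, 0, 0, 0, 0, 0, 0], [0, 0, 0, 0, 0, 0, 0]]])

```text
clock: 9.75
tool_pos: [441.3, -99.9, 133.8]
eef_rot: [-0.649, -3.073, -0.0]
contact_force: [0.8, 0.4, -4.3]
opening: 27.0
finger_force: 25.0
```

```bash
python3 go.py 441.5,-100.9,31
```

```text
t 9.75 p [441.3 -99.9 133.8] F [ 0.8  0.4 -4.3] open 27.0 ff 25.0 yaxis [0.404 0.915 0.   ] z [-0.  0. -1.]
441.5,-100.9,31 delta tool [ -0.6  -0.8 102.8] rows 2.47
```

apply_moves(targets=[[[0, 0, 0, -0.3, -0.4, 15, 0], [0, 0, 0, -0.3, -0.4, 28, 0], [0, 0, 0, 0, 0, 28, 0], [0, 0, 0, 0, 0, 16, 0], [0, 0, 0, 0, 0, 8, 0]]])

```text
clock: 10.17
tool_pos: [439.4, -100.1, 36.2]
eef_rot: [-0.649, -3.069, -0.002]
contact_force: [0.1, 0.8, -3.2]
opening: 27.5
finger_force: 25.0
```

apply_moves(targets=[[[0, 0, 0, 0, 0, 3, 0], [0, 0, 0, 0, 0, 2, 0], [0, 0, 0, 0, 0, 1.5, 0], [0, 0, 0, 0, 0, 1, 0], [0, 0, 0, 0, 0, 0, 0]]])

```text
clock: 10.58
tool_pos: [442.1, -102.0, 32.4]
eef_rot: [0.651, 3.072, -0.001]
contact_force: [-0.4, 0.0, -4.1]
opening: 27.3
finger_force: 25.0
```

apply_moves(targets=[[[0, 0, 0, 0, 0, 0.8, 0], [0, 0, 0, 0, 0, 0.5, 0], [0, 0, 0, 0, 0, 0, 0], [0, 0, 0, 0, 0, 0, 0]]])

```text
clock: 10.92
tool_pos: [441.4, -101.8, 30.5]
eef_rot: [0.652, 3.073, -0.0]
contact_force: [0.3, -0.7, -1.8]
opening: 27.0
finger_force: 25.0
```

apply_moves(targets=[[[0, 0, 0, 0, 0, 0.5, 0], [0, 0, 0, 0, 0, 0.5, 0], [0, 0, 0, 0, 0, 0, 0], [0, 0, 0, 0, 0, 0, 0]]])

```text
clock: 11.25
tool_pos: [441.5, -101.9, 30.5]
eef_rot: [0.651, 3.073, -0.0]
contact_force: [-4.3, 1.4, 9.8]
opening: 27.2
finger_force: 25.0
```

apply_moves(targets=[[[0, 0, 0, 0, 0, 0, 0.4], [0, 0, 0, 0, 0, 0, 0.5], [0, 0, 0, 0, 0, 0, 0.6], [0, 0, 0, 0, 0, 0, 0.7], [0, 0, 0, 0, 0, 0, 0.7]]])

```text
clock: 11.67
tool_pos: [441.3, -101.7, 29.2]
eef_rot: [0.651, 3.073, -0.0]
contact_force: [0.5, 0.0, 0.3]
opening: 52.7
finger_force: 0.0
```

apply_moves(targets=[[[0, 0, 0, 0, 0, -10, 0.75], [0, 0, 0, 0, 0, -25, 0.8], [0, 0, 0, 0, 0, -25, 0.8], [0, 0, 0, 0, 0, -20, 0.8], [0, 0, 0, 0, 0, -5, 0.8]]])

```text
clock: 12.08
tool_pos: [443.6, -102.7, 118.5]
eef_rot: [0.65, 3.067, -0.002]
contact_force: [-0.0, 0.0, 0.6]
opening: 68.6
finger_force: 0.0
```

apply_moves(targets=[[[0, 0, 0, 0, 0, 0, 0.8], [0, 0, 0, 0, 0, 0, 0.8], [0, 0, 0, 0, 0, 0, 0.8]]])

```text
clock: 12.33
tool_pos: [440.2, -101.3, 112.9]
eef_rot: [-0.651, -3.071, -0.001]
contact_force: [0.6, 0.7, 0.8]
opening: 69.4
finger_force: 0.0
```

```bash
python3 go.py 657.9,-122.5,115 657.9,-122.5,24 657.9,-122.5,134 440,103.5,134
```

```text
t 12.33 p [ 440.2 -101.3  112.9] F [0.6 0.7 0.8] open 69.4 ff 0.0 yaxis [ 0.406  0.914 -0.   ] z [-0.002  0.001 -1.   ]
657.9,-122.5,115 delta tool [-207.6   68.9   -2.6] rows 5.25
657.9,-122.5,24 delta tool [-0.2  0.  91. ] rows 2.18
657.9,-122.5,134 delta tool [   0.3   -0.  -110. ] rows 2.64
440,103.5,134 delta tool [290.9 118.1   0.7] rows 7.53
```

apply_moves(targets=[[[0, 0, 0, -16, 5.5, 0, 0.8], [0, 0, 0, -35, 11.7, 0, 0.8], [0, 0, 0, -35, 11.7, 0, 0.8], [0, 0, 0, -35, 11.7, 0, 0.8], [0, 0, 0, -35, 11.7, 0, 0.8]]])

```text
clock: 12.75
tool_pos: [605.4, -116.9, 111.9]
eef_rot: [-0.651, -3.07, -0.001]
contact_force: [-0.3, -0.6, 0.7]
opening: 69.3
finger_force: 0.0
```

apply_moves(targets=[[[0, 0, 0, -35, 11.7, 0, 0.8], [0, 0, 0, -15.5, 4.7, 0, 0.8], [0, 0, 0, 0, 0, 0, 0.8], [0, 0, 0, 0, 0, 0, 0.8], [0, 0, 0, 0, 0, 0, 0.8]]])

```text
clock: 13.17
tool_pos: [656.0, -122.2, 112.2]
eef_rot: [-0.651, -3.07, -0.0]
contact_force: [0.6, 0.2, 0.6]
opening: 69.6
finger_force: 0.0
```

apply_moves(targets=[[[0, 0, 0, 0, 0, 0, 0.8], [0, 0, 0, 0, 0, 0, 0.8], [0, 0, 0, 0, 0, 0, 0.8]]])

```text
clock: 13.42
tool_pos: [657.2, -122.6, 114.5]
eef_rot: [0.652, 3.073, -0.0]
contact_force: [-0.7, 0.4, 0.0]
opening: 69.8
finger_force: 0.0
```

```bash
python3 go.py 657.9,-122.5,24
```

```text
t 13.42 p [ 657.2 -122.6  114.5] F [-0.7  0.4  0. ] open 69.8 ff 0.0 yaxis [0.406 0.914 0.   ] z [ 0. -0. -1.]
657.9,-122.5,24 delta tool [-0.6  0.4 90.5] rows 2.17
```

apply_moves(targets=[[[0, 0, 0, -0.6, 0.4, 18, 0.8], [0, 0, 0, 0, 0, 26, 0.8], [0, 0, 0, 0, 0, 26, 0.8], [0, 0, 0, 0, 0, 15, 0.8], [0, 0, 0, 0, 0, 4.8, 0.8]]])

```text
clock: 13.83
tool_pos: [655.8, -121.8, 21.1]
eef_rot: [-0.651, -3.068, -0.001]
contact_force: [0.1, -0.3, -0.8]
opening: 69.7
finger_force: 0.0
```

apply_moves(targets=[[[0, 0, 0, 0, 0, 0, 0.6], [0, 0, 0, 0, 0, 0, 0.4], [0, 0, 0, 0, 0, 0, 0.2], [0, 0, 0, 0, 0, 0, 0], [0, 0, 0, 0, 0, 0, 0]]])

```text
clock: 14.25
tool_pos: [659.6, -122.9, 26.1]
eef_rot: [0.651, 3.071, -0.0]
contact_force: [0.0, -0.5, 0.8]
opening: 44.3
finger_force: 0.0
```

apply_moves(targets=[[[0, 0, 0, 0, 0, 0, 0], [0, 0, 0, 0, 0, 0, 0], [0, 0, 0, 0, 0, 0, 0], [0, 0, 0, 0, 0, 0, 0]]])

```text
clock: 14.58
tool_pos: [658.9, -122.5, 24.9]
eef_rot: [0.651, 3.073, 0.0]
contact_force: [-0.5, 1.8, 3.0]
opening: 27.8
finger_force: 25.0
```

apply_moves(targets=[[[0, 0, 0, 0, 0, -10, 0], [0, 0, 0, 0, 0, -25, 0], [0, 0, 0, 0, 0, -30, 0], [0, 0, 0, 0, 0, -30, 0], [0, 0, 0, 0, 0, -15, 0]]])

```text
clock: 15.0
tool_pos: [659.9, -123.0, 138.8]
eef_rot: [0.651, 3.069, -0.001]
contact_force: [1.2, -1.1, -2.7]
opening: 27.6
finger_force: 25.0
```

apply_moves(targets=[[[0, 0, 0, 0, 0, 0, 0], [0, 0, 0, 0, 0, 0, 0], [0, 0, 0, 0, 0, 0, 0]]])

```text
clock: 15.25
tool_pos: [657.1, -122.2, 132.4]
eef_rot: [-0.651, -3.07, -0.0]
contact_force: [0.4, -0.7, -3.5]
opening: 27.4
finger_force: 25.0
```

```bash
python3 go.py 440,103.5,134; python3 - <<'E'
from cell import robot
import cv2
im=robot.get_image("scene");cv2.imwrite('pics/s4.png',im["pixels"][:,:,::-1])
E
```

```text
t 15.25 p [ 657.1 -122.2  132.4] F [ 0.4 -0.7 -3.5] open 27.4 ff 25.0 yaxis [ 0.406  0.914 -0.   ] z [-0.003  0.001 -1.   ]
440,103.5,134 delta tool [290.1 118.2  -0.7] rows 7.51
```

View pics/s4.png

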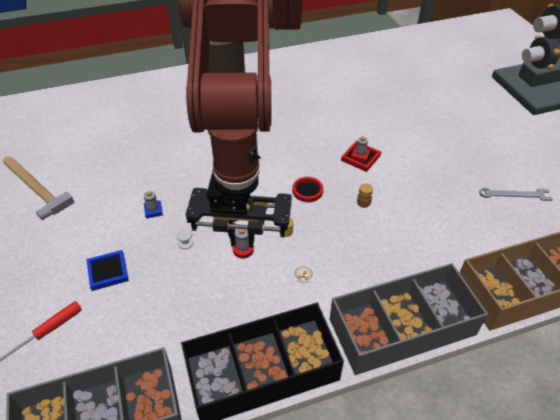

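The scene view shows the red square die upright in its cradle at (361,152), the red round die in the grip at (242,240), and the jar undisturbed at (365,194).

apply_moves(targets=[[[0, 0, 0, 17.5, 7, 0, 0], [0, 0, 0, 32, 13, 0, 0], [0, 0, 0, 32, 13, 0, 0], [0, 0, 0, 32, 13, 0, 0], [0, 0, 0, 32, 13, 0, 0]]])

```text
clock: 15.72
tool_pos: [546.6, -8.5, 131.8]
eef_rot: [-0.652, -3.069, 0.0]
contact_force: [0.4, 0.3, -2.3]
opening: 27.3
finger_force: 25.0
```

apply_moves(targets=[[[0, 0, 0, 32, 13, 0, 0], [0, 0, 0, 32, 13, 0, 0], [0, 0, 0, 32, 13, 0, 0], [0, 0, 0, 32, 13, 0, 0], [0, 0, 0, 17.5, 7, 0, 0]]])

```text
clock: 16.13
tool_pos: [436.1, 105.3, 132.0]
eef_rot: [-0.649, -3.068, 0.001]
contact_force: [-0.2, 0.2, -2.7]
opening: 27.3
finger_force: 25.0
```

apply_moves(targets=[[[0, 0, 0, 0, 0, 0, 0], [0, 0, 0, 0, 0, 0, 0], [0, 0, 0, 0, 0, 0, 0], [0, 0, 0, 0, 0, 0, 0], [0, 0, 0, 0, 0, 0, 0]]])

```text
clock: 16.55
tool_pos: [440.9, 102.7, 134.1]
eef_rot: [-0.653, -3.072, 0.0]
contact_force: [0.1, -0.1, -2.4]
opening: 27.2
finger_force: 25.0
```

```bash
python3 go.py 440,103.5,31
```

```text
t 16.55 p [440.9 102.7 134.1] F [ 0.1 -0.1 -2.4] open 27.2 ff 25.0 yaxis [ 0.407  0.913 -0.   ] z [-0.001 -0.    -1.   ]
440,103.5,31 delta tool [  1.1   0.5 103.1] rows 2.47
```

apply_moves(targets=[[[0, 0, 0, 0.5, 0.2, 15, 0], [0, 0, 0, 0.4, 0.2, 28, 0], [0, 0, 0, 0, 0, 28, 0], [0, 0, 0, 0, 0, 16, 0], [0, 0, 0, 0, 0, 8, 0]]])

```text
clock: 16.97
tool_pos: [438.0, 103.3, 36.6]
eef_rot: [-0.652, -3.068, 0.002]
contact_force: [-1.9, 0.3, -3.4]
opening: 27.2
finger_force: 25.0
```

apply_moves(targets=[[[0, 0, 0, 0, 0, 3, 0], [0, 0, 0, 0, 0, 2, 0], [0, 0, 0, 0, 0, 1.5, 0], [0, 0, 0, 0, 0, 1, 0], [0, 0, 0, 0, 0, 0, 0]]])

```text
clock: 17.38
tool_pos: [440.7, 104.1, 32.8]
eef_rot: [0.651, 3.072, 0.001]
contact_force: [-0.0, 0.2, -2.9]
opening: 27.4
finger_force: 25.0
```

apply_moves(targets=[[[0, 0, 0, 0, 0, 0.8, 0], [0, 0, 0, 0, 0, 0.6, 0], [0, 0, 0, 0, 0, 0.4, 0], [0, 0, 0, 0, 0, 0, 0], [0, 0, 0, 0, 0, 0, 0]]])

```text
clock: 17.8
tool_pos: [440.2, 104.2, 30.8]
eef_rot: [0.651, 3.073, 0.0]
contact_force: [-2.3, 0.3, 5.0]
opening: 27.3
finger_force: 25.0
```

apply_moves(targets=[[[0, 0, 0, 0, 0, 0, 0.4], [0, 0, 0, 0, 0, 0, 0.5], [0, 0, 0, 0, 0, 0, 0.6], [0, 0, 0, 0, 0, 0, 0.7], [0, 0, 0, 0, 0, 0, 0.7]]])

```text
clock: 18.22
tool_pos: [439.7, 104.1, 30.0]
eef_rot: [-0.651, -3.073, 0.0]
contact_force: [-0.0, -0.7, 0.5]
opening: 53.0
finger_force: 0.0
```

apply_moves(targets=[[[0, 0, 0, 0, 0, -10, 0.75], [0, 0, 0, 0, 0, -25, 0.8], [0, 0, 0, 0, 0, -25, 0.8], [0, 0, 0, 0, 0, -20, 0.8], [0, 0, 0, 0, 0, -5, 0.8]]])

```text
clock: 18.63
tool_pos: [442.4, 104.3, 119.4]
eef_rot: [0.65, 3.067, 0.003]
contact_force: [0.1, 0.3, 0.5]
opening: 69.1
finger_force: 0.0
```

apply_moves(targets=[[[0, 0, 0, 0, 0, 0, 0.8], [0, 0, 0, 0, 0, 0, 0.8], [0, 0, 0, 0, 0, 0, 0.8]]])

```text
clock: 18.88
tool_pos: [438.7, 104.0, 113.8]
eef_rot: [-0.651, -3.071, 0.001]
contact_force: [-0.2, 0.2, 0.1]
opening: 69.9
finger_force: 0.0
```

```bash
python3 go.py 383.7,-280.9,115 383.7,-280.9,24 383.7,-280.9,84 535,-406.5,84
```

```text
t 18.88 p [438.7 104.  113.8] F [-0.2  0.2  0.1] open 69.9 ff 0.0 yaxis [ 0.406  0.914 -0.001] z [-0.002 -0.    -1.   ]
383.7,-280.9,115 delta tool [-105.9 -374.2   -1. ] rows 9.33
383.7,-280.9,24 delta tool [-0.2  0.1 91. ] rows 2.18
383.7,-280.9,84 delta tool [  0.1  -0.1 -60. ] rows 1.44
535,-406.5,84 delta tool [-189.2  -53.4   -0.3] rows 4.72
```

apply_moves(targets=[[[0, 0, 0, -5.3, -18.7, 0, 0.8], [0, 0, 0, -9.5, -33.7, 0, 0.8], [0, 0, 0, -9.5, -33.7, 0, 0.8], [0, 0, 0, -9.5, -33.7, 0, 0.8], [0, 0, 0, -9.5, -33.7, 0, 0.8]]])

```text
clock: 19.3
tool_pos: [415.4, -54.6, 113.6]
eef_rot: [-0.65, -3.071, -0.0]
contact_force: [1.4, -0.5, 0.1]
opening: 69.4
finger_force: 0.0
```

apply_moves(targets=[[[0, 0, 0, -9.5, -33.7, 0, 0.8], [0, 0, 0, -9.5, -33.7, 0, 0.8], [0, 0, 0, -9.5, -33.7, 0, 0.8], [0, 0, 0, -9.5, -33.7, 0, 0.8], [0, 0, 0, -9.5, -33.7, 0, 0.8]]])

```text
clock: 19.72
tool_pos: [390.6, -228.0, 113.6]
eef_rot: [-0.651, -3.071, -0.002]
contact_force: [0.8, 0.1, -0.3]
opening: 69.4
finger_force: 0.0
```

apply_moves(targets=[[[0, 0, 0, -9.5, -33.7, 0, 0.8], [0, 0, 0, -5.3, -18.5, 0, 0.8], [0, 0, 0, 0, 0, 0, 0.8], [0, 0, 0, 0, 0, 0, 0.8], [0, 0, 0, 0, 0, 0, 0.8]]])

```text
clock: 20.13
tool_pos: [383.7, -279.4, 113.7]
eef_rot: [-0.652, -3.071, -0.003]
contact_force: [0.1, 0.5, 0.4]
opening: 69.6
finger_force: 0.0
```

apply_moves(targets=[[[0, 0, 0, 0, 0, 0, 0.8], [0, 0, 0, 0, 0, 0, 0.8], [0, 0, 0, 0, 0, 0, 0.8]]])

```text
clock: 20.38
tool_pos: [384.7, -279.7, 115.0]
eef_rot: [-0.649, -3.074, -0.0]
contact_force: [0.5, -0.3, 0.0]
opening: 69.3
finger_force: 0.0
```

```bash
python3 go.py 383.7,-280.9,24
```

```text
t 20.38 p [ 384.7 -279.7  115. ] F [ 0.5 -0.3  0. ] open 69.3 ff 0.0 yaxis [0.404 0.915 0.   ] z [-0.  0. -1.]
383.7,-280.9,24 delta tool [ 0.4 -1.5 91. ] rows 2.18
```

apply_moves(targets=[[[0, 0, 0, 0.3, -1.2, 18, 0.8], [0, 0, 0, 0, 0, 26, 0.8], [0, 0, 0, 0, 0, 26, 0.8], [0, 0, 0, 0, 0, 15, 0.8], [0, 0, 0, 0, 0, 5.4, 0.8]]])

```text
clock: 20.8
tool_pos: [382.3, -279.5, 22.1]
eef_rot: [-0.649, -3.07, -0.004]
contact_force: [-0.9, -0.0, 0.0]
opening: 69.4
finger_force: 0.0
```

apply_moves(targets=[[[0, 0, 0, 0, 0, 0, 0.6], [0, 0, 0, 0, 0, 0, 0.4], [0, 0, 0, 0, 0, 0, 0.2], [0, 0, 0, 0, 0, 0, 0], [0, 0, 0, 0, 0, 0, 0]]])

```text
clock: 21.22
tool_pos: [384.5, -282.4, 25.9]
eef_rot: [0.651, 3.071, -0.002]
contact_force: [-0.6, 0.5, 1.2]
opening: 44.3
finger_force: 0.0
```

apply_moves(targets=[[[0, 0, 0, 0, 0, 0, 0], [0, 0, 0, 0, 0, 0, 0], [0, 0, 0, 0, 0, 0, 0], [0, 0, 0, 0, 0, 0, 0]]])

```text
clock: 21.55
tool_pos: [384.0, -281.7, 25.2]
eef_rot: [0.652, 3.073, 0.0]
contact_force: [-0.0, 2.1, 4.7]
opening: 27.6
finger_force: 25.0
```

apply_moves(targets=[[[0, 0, 0, 0, 0, -10, 0], [0, 0, 0, 0, 0, -20, 0], [0, 0, 0, 0, 0, -20, 0], [0, 0, 0, 0, 0, -10, 0], [0, 0, 0, 0, 0, 0, 0]]])

```text
clock: 21.97
tool_pos: [385.1, -283.3, 87.4]
eef_rot: [0.651, 3.069, -0.005]
contact_force: [0.8, -1.1, -2.1]
opening: 27.3
finger_force: 25.0
```

apply_moves(targets=[[[0, 0, 0, 0, 0, 0, 0], [0, 0, 0, 0, 0, 0, 0], [0, 0, 0, 0, 0, 0, 0]]])

```text
clock: 22.22
tool_pos: [382.8, -280.9, 83.3]
eef_rot: [-0.651, -3.071, -0.002]
contact_force: [0.6, 0.7, -3.4]
opening: 27.5
finger_force: 25.0
```

```bash
python3 go.py 535,-406.5,84; python3 - <<'E'
from cell import robot
import cv2
im=robot.get_image("wrist");cv2.imwrite('pics/w5.png',im["pixels"][:,:,::-1])
E
```

```text
t 22.22 p [ 382.8 -280.9   83.3] F [ 0.6  0.7 -3.4] open 27.5 ff 25.0 yaxis [0.406 0.914 0.001] z [-0.002  0.002 -1.   ]
535,-406.5,84 delta tool [-190.   -53.1   -1.2] rows 4.73
```

View pics/w5.png

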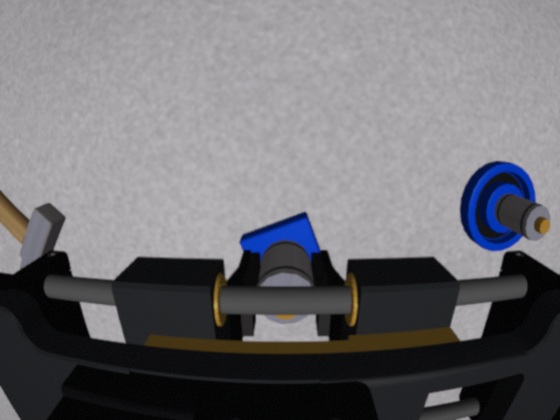

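The wrist view shows the blue square die in the grip at (285,240) and the blue round die standing inside its cradle at (500,205).

apply_moves(targets=[[[0, 0, 0, -15, -4.2, 0, 0], [0, 0, 0, -31.7, -8.9, 0, 0], [0, 0, 0, -31.7, -8.9, 0, 0], [0, 0, 0, -31.7, -8.9, 0, 0], [0, 0, 0, -31.7, -8.9, 0, 0]]])

```text
clock: 22.68
tool_pos: [497.7, -376.0, 83.3]
eef_rot: [-0.651, -3.072, -0.002]
contact_force: [-0.2, -0.3, -2.2]
opening: 27.3
finger_force: 25.0
```

apply_moves(targets=[[[0, 0, 0, -31.7, -8.9, 0, 0], [0, 0, 0, -15, -4.2, 0, 0], [0, 0, 0, 0, 0, 0, 0], [0, 0, 0, 0, 0, 0, 0], [0, 0, 0, 0, 0, 0, 0]]])

```text
clock: 23.1
tool_pos: [533.4, -405.4, 83.1]
eef_rot: [-0.651, -3.071, -0.003]
contact_force: [-0.1, 0.4, -2.7]
opening: 27.6
finger_force: 25.0
```

apply_moves(targets=[[[0, 0, 0, 0, 0, 0, 0], [0, 0, 0, 0, 0, 0, 0], [0, 0, 0, 0, 0, 0, 0]]])

```text
clock: 23.35
tool_pos: [534.0, -406.1, 84.9]
eef_rot: [-0.651, -3.073, -0.0]
contact_force: [-0.8, -0.4, -2.0]
opening: 27.4
finger_force: 25.0
```

```bash
python3 go.py 534.7,-406.3,31; python3 - <<'E'
from cell import robot
import cv2
im=robot.get_image("wrist");cv2.imwrite('pics/w6.png',im["pixels"][:,:,::-1])
E
```

```text
t 23.35 p [ 534.  -406.1   84.9] F [-0.8 -0.4 -2. ] open 27.4 ff 25.0 yaxis [0.406 0.914 0.   ] z [-0.  0. -1.]
534.7,-406.3,31 delta tool [-0.7  0.1 53.9] rows 1.29
```

View pics/w6.png

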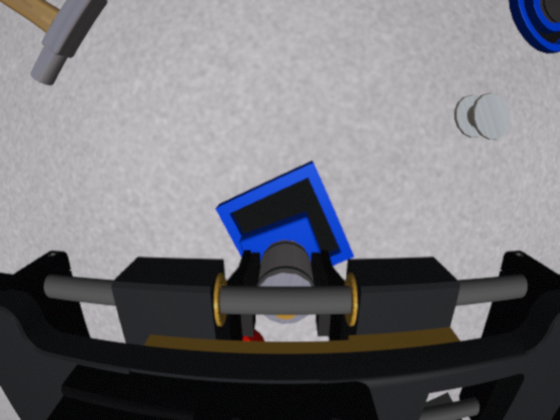

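The wrist view shows the blue square die above the blue square cradle (rim corners (218,208), (312,165)), aligned and centred. Lowering it.

apply_moves(targets=[[[0, 0, 0, -0.5, 0, 10, 0], [0, 0, 0, 0, 0, 14, 0], [0, 0, 0, 0, 0, 12, 0], [0, 0, 0, 0, 0, 7, 0], [0, 0, 0, 0, 0, 4, 0]]])

```text
clock: 23.82
tool_pos: [533.5, -405.4, 34.6]
eef_rot: [-0.651, -3.07, -0.004]
contact_force: [-0.4, 0.2, -2.6]
opening: 27.3
finger_force: 25.0
```

apply_moves(targets=[[[0, 0, 0, 0, 0, 2, 0], [0, 0, 0, 0, 0, 1.5, 0], [0, 0, 0, 0, 0, 1, 0], [0, 0, 0, 0, 0, 0.5, 0], [0, 0, 0, 0, 0, 0, 0]]])

```text
clock: 24.23
tool_pos: [535.3, -407.0, 33.2]
eef_rot: [0.651, 3.073, -0.001]
contact_force: [0.0, -0.3, -2.9]
opening: 26.8
finger_force: 25.0
```

apply_moves(targets=[[[0, 0, 0, 0, 0, 0.8, 0], [0, 0, 0, 0, 0, 0.6, 0], [0, 0, 0, 0, 0, 0, 0], [0, 0, 0, 0, 0, 0, 0]]])

```text
clock: 24.57
tool_pos: [535.0, -406.7, 31.4]
eef_rot: [-0.651, -3.073, 0.0]
contact_force: [0.1, 0.6, -2.9]
opening: 27.4
finger_force: 25.0
```

apply_moves(targets=[[[0, 0, 0, 0, 0, 0.5, 0], [0, 0, 0, 0, 0, 0.5, 0], [0, 0, 0, 0, 0, 0, 0], [0, 0, 0, 0, 0, 0, 0]]])

```text
clock: 24.9
tool_pos: [535.1, -406.9, 31.2]
eef_rot: [0.651, 3.073, -0.0]
contact_force: [-3.7, 3.0, 4.7]
opening: 27.5
finger_force: 25.0
```

Contact is felt, so I'll release it, lift, and back away toward the base side for a clear picture.

apply_moves(targets=[[[0, 0, 0, 0, 0, 0, 0.4], [0, 0, 0, 0, 0, 0, 0.5], [0, 0, 0, 0, 0, 0, 0.6], [0, 0, 0, 0, 0, 0, 0.7], [0, 0, 0, 0, 0, 0, 0.7]]])

```text
clock: 25.32
tool_pos: [535.0, -406.8, 30.2]
eef_rot: [0.652, 3.073, -0.0]
contact_force: [-0.4, 0.8, -0.4]
opening: 52.8
finger_force: 0.0
```

apply_moves(targets=[[[0, 0, 0, 0, 0, -10, 0.75], [0, 0, 0, 0, 0, -25, 0.8], [0, 0, 0, 0, 0, -30, 0.8], [0, 0, 0, 0, 0, -35, 0.8], [0, 0, 0, 0, 0, -35, 0.8]]])

```text
clock: 25.73
tool_pos: [534.6, -406.4, 166.9]
eef_rot: [-0.651, -3.073, -0.001]
contact_force: [1.2, -0.4, 0.2]
opening: 69.0
finger_force: 0.0
```

apply_moves(targets=[[[0, 0, 0, 30, 0, -20, 0.8], [0, 0, 0, 33, 0, -10, 0.8], [0, 0, 0, 33, 0, 0, 0.8], [0, 0, 0, 33, 0, 0, 0.8], [0, 0, 0, 20, 0, 0, 0.8]]])

```text
clock: 26.15
tool_pos: [396.7, -345.1, 196.2]
eef_rot: [-0.652, -3.073, 0.001]
contact_force: [0.0, -0.6, -0.9]
opening: 69.8
finger_force: 0.0
```

apply_moves(targets=[[[0, 0, 0, 0, 0, 0, 0.8], [0, 0, 0, 0, 0, 0, 0.8], [0, 0, 0, 0, 0, 0, 0.8], [0, 0, 0, 0, 0, 0, 0.8], [0, 0, 0, 0, 0, 0, 0.8]]])

```text
clock: 26.57
tool_pos: [399.6, -346.7, 195.4]
eef_rot: [0.651, 3.073, -0.0]
contact_force: [-0.9, 0.6, 0.0]
opening: 69.7
finger_force: 0.0
```

```bash
python3 - <<'E'
from h import *
from cell import robot
T=robot.get_image("top");S=robot.get_image("scene")
cv2.imwrite('pics/s7.png',S["pixels"][:,:,::-1]);cv2.imwrite('pics/t7.png',T["pixels"][:,:,::-1])
C={"rs":(366.2,285),"rr":(440,103.5),"br":(441.5,-100.9),"bs":(535,-406.5)}
for n,c in C.items():
    g=[]
    for im in(T,S):
        K,R,t=cam(im);p=K@(R@np.array([*c,68.])+t);p=p[:2]/p[2]
        b=[x for x in comps(masks(im)["brass"],3) if np.hypot(*(x[0]-p))<9]
        g.append(max(b,key=lambda x:x[1][4])[0] if b else None)
    print(n,c,g if None in [None if v is None else 1 for v in g] else [np.round(v,1) for v in tri(T,g[0],S,g[1])])
E
```

```text
rs (366.2, 285) [array([364.9, 284.2,  69.9]), np.float64(0.5)]
rr (440, 103.5) [array([439.1, 104.3,  70.7]), np.float64(0.3)]
br (441.5, -100.9) [array([ 439.8, -101.7,   70.1]), np.float64(0.0)]
bs (535, -406.5) [array([ 534.1, -407.1,   69.2]), np.float64(0.5)]
```

View pics/s7.png

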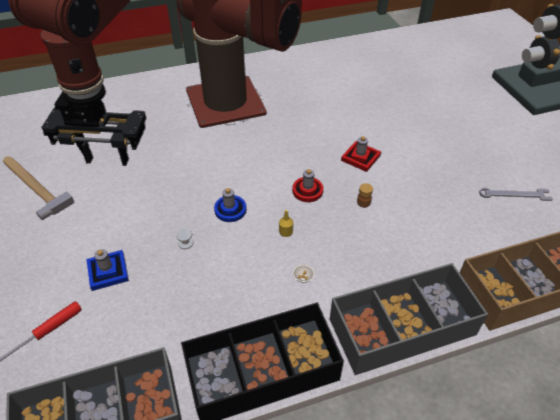

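View pics/t7.png

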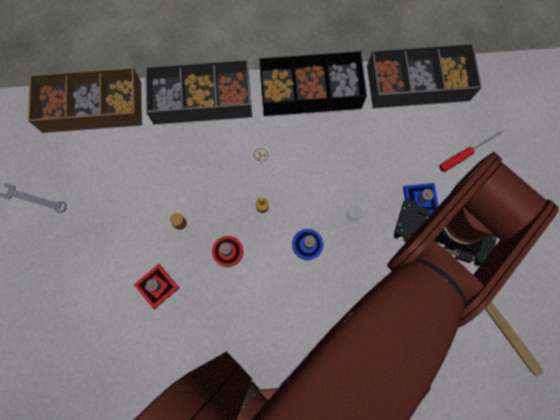

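Both views show all four dies upright in their own cradles: scene (361,152), (308,184), (230,202) and (104,264). The jar and oiler are unmoved. The noses measure z≈70 (expected 64+6) and lie within 2 mm of the cradle centres.

```bash
python3 -c "
from cell import robot
print(robot.sign_off())"
```

```text
the job is handed in; nothing more can be done
None
```

All four dies are upright in their own cradles, within about 2 mm of centre by camera, the jar and oiler are still where they stood, and the job was handed in at about 27 s (the hand-in gave no verdict).

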